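Fit the salt shaker into the spice rack and lock its keeper

ROBOT

A 7-joint arm with a two-finger parallel gripper is mounted at the origin on a cart in front of the work surface, level with it; the furniture and walls round the work are solid. World frame = base frame: x ahead of the robot, y to its left, z up, the work surface at z = 0. Lengths are in m, angles in rad, forces in N, time in s.
With the tool pointing down it reaches from about 0.4 to 0.875 m from the base axis. Payload 6.5 kg.
Tool frame: the origin (TCP) lies midway between the tips of the shut fingers; the grasp point (between the pads) lies 19 mm behind it (hold_point_z is the distance from the TCP to the grasp point, in m); z points along the fingers, x is the direction in which the jaws open and shut, and the axes are right-handed (so a half turn about z gives the same grasp; the last joint's range is limited). The gripper opens to 85 mm and grips with 20 to 120 N. Pads are 22 mm wide; open, the fingers measure 114 mm over their backs; the gripper's body (76 mm by 85 mm) begins 54 mm behind the grasp point. The pads swing forward as they close: fully open they stand 13 mm farther back than shut.
Start: joints at [1.207, 0.536, -0.004, 1.538, 0.003, 1.067, -0.071], TCP at [0.191, -0.621, 0.231] pointing down, gripper open.
Joint ranges: [-2.7, 2.7], [-0.37, 2.16], [-1.27, 1.26], [0.24, 2.4], [-1.31, 4.45], [0.19, 1.91], [-2.76, 2.76]. Speed limits (rad/s): [2.39, 2.39, 3.14, 3.14, 3.14, 3.14, 3.14].

INTERFACE

Orientations are given as [roll, pitch, yaw] about the fixed x, y, z axes, in that order (R = Rz(yaw) Ry(pitch) Rx(roll)).
In Python, from workcell import * gives the robot as it stands. The module is installed in compiled form; this text tells all that it offers.
- The arm moves only by the tool jog_arm, never from a script. Its arguments are lists of equal length, an entry for each row: "translation": the shift along the tool's x, y, z in units of 50 mm (1.0 is 50 mm), a list of three; "turn": the turn about the tool's z in degrees; "gripper": the opening, from 0 (shut) to 1 (fully open). A call has 1 to 10 rows; each row is the pose to reach, as a shift and turn from the pose measured when the call began, along the tool's axes at that moment; what a row does not reach only later rows make up. A row lasts 1/10 s, in which the tool goes at most 50 mm and 8.59 degrees, less where a joint would pass 70% of its speed; a pose out of reach is approached as far as the arm can. A call with a gripper value outside its range is refused whole. The fingers move at their own pace and stop on an object; the grip force is fixed at half the most. Time passes only in rows, so rows that repeat a pose let the fingers close. It gives the time, the measured TCP pose, the force and the opening at its end, in the units of the state.
- read_state(): the state, without advancing time (a new reading comes with each control period).
- camera(name): name is "side" or "top" or "wrist"; returns a dict with "frame" (384x512x3 uint8, red, green, blue), "fov_y" (degrees; the focal length in pixels is half the picture's height over the tangent of half this angle, whatever the lens; pixels are square), "cx", "cy" (the principal point, pixels), "R" (3x3) and "t" (3): a world point X has camera coordinates R X + t. Camera axes: x right, y down, z forward; pixel columns grow to the right and rows downward; lengths in m; the calibration is good to about 2 mm. The wrist camera is an equidistant fisheye: a pixel r from the principal point sees the ray r / f radians off the axis. A picture is of the moment at which its call begins. There is no depth.
- hand_in(): hands the job in, once; it reports no verdict.
The state is a dict: "t": time; "joints": joint angles; "dq": joint speeds; "tau": joint torques, N m; "tcp_pos": TCP position; "tcp_rot": TCP orientation; "contact_force": force on the tool from outside, world axes, zero at the start; "wrist_torque": the same for the moment, N m; "opening": finger opening in m.
Only numpy, scipy, OpenCV 4.12 (cv2) and the standard library are available. Lean on these libraries where they do the work, as an engineer would, in place of code of your own. Each camera call takes 0.05 s, during which the arm holds its last target. There are 200 camera calls.

TASK

Put the salt shaker away in the wooden rack: loosen the thumbscrew of the sliding keeper, slide the keeper out of the way, stand the shaker upright on the bottom of the round nest, then bring the keeper plate up against the shaker and tighten the thumbscrew fully again. Leave the egg cup, the timer, the garlic, the cork and the matchbox where they are.

Things in the scene. Friction and masses are not known exactly. Their poses are not given: they have to be found in the camera images.
- rack: Light wooden rack base 140 x 280 x 12 mm, fixed. Origin: centre of its underside; y along its length, x away from the robot, z up. A fence (top z 52 mm) crosses it at y = -130. Two nest inserts lie on it at x = +21 mm, y = -85 and -25; which is where varies. Its part y = +5 to +135 is bare: the keeper can be parked there.
- collar (a joint): Slide of the keeper along the rail, m: 0 with the collar's centre at rack y = -50 mm, 0.150 at y = +100; grows along +y, away from the fence. Aluminium collar 32 x 36 mm, top 53.5 mm above the worktop, with a steel plate over the nests. Starts covering part of both nests. Held fast while the screw is tight; loose, it slides with 1 to 2 N and stays where left.
- plate_edge (a point): Middle of the keeper plate's edge that faces the fence and comes to bear on the shaker: 30 mm towards -y from the collar's centre, at rack x = +20, z = 38.5 mm. Plate: 60 mm wide along the rail, 6 mm thick (35.5 to 41.5 mm above the worktop), reaching from the collar across the nests to rack x = +54. Axes as the rack's.
- screw (a joint): Turn of the thumbscrew, rad: 0 is fully tight, grows as it is turned anticlockwise seen from above, ends at 1.5. Its sprung point bites between fine teeth on the rail's top (6.4 mm apart): holds the collar below about 0.6, frees it above 0.85. Resistance 0.15 to 0.3 N m; stays where it is left; rises 5 mm per rad. As it bites, the collar may shift up to 3 mm to the next notch.
- wing (a point): Centre of the thumbscrew's upright steel wing, above the collar's centre: 32 mm long (point's y axis), 10 thick, 22 tall. At 0 rad it lies along the rail, 76.5 mm above the worktop, its underside 12 mm above the collar's top; it turns about the vertical through this point. Pinching its flat sides serves to turn the screw and, when loose, to slide the keeper.
- round_nest_floor (a point): Centre of the bottom of the round nest (12 mm above the worktop): a round hole 50 mm across and 22 mm deep in a wooden insert 76 x 59.5 x 22 mm. Its axes are those of the rack.
- square_nest_floor (a point): Centre of the bottom of the other insert, of the same outer size, with a square hole 39 mm wide, too small for the shaker.
- salt_shaker_mid (a point): Middle of the salt shaker, half-way up (45 mm above its underside): round, clear body with a pale grey domed cap, 44 mm across, 90 mm tall, 0.1 kg, loose, upright on the worktop. Its z axis points up.
- egg_cup_mid (a point): Middle of the wooden egg cup (47 mm across, 58 mm tall), a bystander, loose.
- timer_mid (a point): Middle of the round red and white kitchen timer (63 mm across, 52 mm tall), a bystander, loose.
- garlic_mid (a point): Middle of the head of garlic (56 mm across, 56 mm tall), a bystander, loose.
- rail_mid (a point): Middle of the rail's axis: a 12 mm square steel bar with fine teeth on top, along the rack's y, between dark brackets at y = -128 and +128 mm (tops 51 mm above the worktop). It lies at x = -45, z = 40 mm in the rack. Axes as the rack's.
- cork_mid (a point): Middle of the cork stopper (29 mm across, 30 mm tall), a bystander, loose, on the worktop just in front of the rack.
- matchbox_mid (a point): Middle of the matchbox (36 x 56 x 16 mm, flat), a bystander, loose, on the worktop just behind the rack.
Mind the look-alikes: they are no part of the job. What is shaped like the part that bears salt_shaker_mid but purple is not meant.

How it is judged:
On the way, in this order (a step that is already met when the one before it is completed fails the run):
1. the thumbscrew is loosened (value of joint screw above 0.9 rad), for 0.1 s.
2. the keeper is slid away from where it was, 15 mm or more, with the screw loose (distance of plate_edge from where it was at the start of the episode above 0.015 m and value of joint screw above 0.7 rad), for 0.1 s.
3. the shaker stands on the bottom of the round nest (horizontal distance between salt_shaker_mid and round_nest_floor below 0.008 m and z of salt_shaker_mid in the frame of round_nest_floor below 0.049 m and contact force between the fingers and salt_shaker below 0.1 N), for 0.1 s.
At the end, for the whole second after the job is handed in: Shaker upright (within 0.12 rad), still, on the bottom of the round nest (within 8 mm of its axis, at most 4 mm too high); keeper plate edge on the open side against it, gap at most about 8 mm (edge within 30 mm of the shaker axis); screw tight (below 0.25 rad) (horizontal distance between salt_shaker_mid and round_nest_floor below 0.008 m and z of salt_shaker_mid in the frame of round_nest_floor below 0.049 m and angle between salt_shaker_mid's own z axis and vertical below 0.12 rad and y of salt_shaker_mid in the frame of plate_edge between -0.03 and -0.014 m and value of joint screw below 0.25 rad and linear speed of salt_shaker below 0.01 m/s); the robot touches nothing.
It fails at once if the egg cup, timer, garlic, cork or matchbox is moved more than 20 mm (distance of any of egg_cup_mid, timer_mid, garlic_mid, cork_mid, matchbox_mid from where it was at the start of the episode above 0.02 m).
It fails at once if the shaker is tipped over (angle between salt_shaker_mid's own z axis and vertical above 0.6 rad).
It also fails if it takes over 64 s, if anything falls off the work surface, if the arm or the gripper's body presses on something with over 40 N, if the wrist force passes 120 N, or if a joint passes its speed limit or range.

## Working session

There is one attempt and no reset: what is moved stays moved. The work goes in short steps, Python scripts to look and compute and a tool call to move; the robot and the scene stay as the last step left them, time stands still between calls to the robot, and variables do not carry over. Pictures are saved under pics/ and viewed, about 8 in all and at most 12, crops included, and the job is handed in when it is done.

Besides the shell and the picture viewer there is one more tool, called after "Request:" as name([rows], argument=value, ...), one row to a line, values as JSON. jog_arm: Moves the arm, as the interface text tells. Its arguments: {"type":"object","properties":{"translation":{"type":"array","items":{"type":"array","items":{"type":"number"}}},"turn":{"type":"array","items":{"type":"number"}},"gripper":{"type":"array","items":{"type":"number"}}},"required":["translation","turn","gripper"]}

```bash
mkdir -p pics; cat > h.py <<'E'
from workcell import *
import numpy as np, cv2, pickle
def snap(n,save):
    c=camera(n); cv2.imwrite(f'pics/{save}.png',c['frame'][:,:,::-1]); pickle.dump(c,open(f'pics/{save}.pkl','wb')); return c
def load(s): return pickle.load(open(f'pics/{s}.pkl','rb'))
def ray(c,u,v,fish=False):
    f=192/np.tan(np.radians(c['fov_y'])/2); x=np.array([u-c['cx'],v-c['cy']])
    if fish:
        r=np.linalg.norm(x); th=r/f; d=np.r_[x/max(r,1e-9)*np.sin(th),np.cos(th)]
    else: d=np.r_[x/f,1]
    R=np.array(c['R']); return -R.T@np.array(c['t']), R.T@d
def atz(c,u,v,z,fish=False):
    o,d=ray(c,u,v,fish); return o+d*(z-o[2])/d[2]
def proj(c,X):
    f=192/np.tan(np.radians(c['fov_y'])/2); p=np.array(c['R'])@X+np.array(c['t']); return p[:2]/p[2]*f+[c['cx'],c['cy']]
E
python3 - <<'E'
from h import *
a=snap('top','top0');b=snap('side','side0')
for c in(a,b): print(c['fov_y'],c['cx'],c['cy'],np.round(c['R'],3).tolist(),np.round(c['t'],3), -np.array(c['R']).T@c['t'])
s=read_state();print(s)
for n in('top0','side0'):
    im=cv2.imread(f'pics/{n}.png');cv2.imwrite(f'pics/{n}_b.png',cv2.resize(im,(800,600),interpolation=cv2.INTER_CUBIC))
E
```

```text
50.15001016661762 263.28979423542194 192.98450220416984 [[0.02, -1.0, 0.022], [-0.998, -0.021, -0.065], [0.065, -0.021, -0.998]] [-0.029  0.569  1.271] [0.48563109 0.00957209 1.30590394]
55.2235419022493 260.46189169129906 193.64204475786596 [[0.949, -0.316, 0.017], [-0.175, -0.567, -0.805], [0.264, 0.76, -0.593]] [-0.547  0.162  0.868] [ 0.31786425 -0.7410572   0.65511571]
{'t': 0.1, 'joints': array([ 1.20679171,  0.53709113, -0.00443274,  1.53875557,  0.00258794,
        1.06729593, -0.07120828]), 'dq': array([-4.11454352e-04, -1.88047728e-03,  7.57024568e-04, -8.74236298e-04,
        8.77192817e-05, -1.80830849e-03,  1.18485600e-03]), 'tau': array([ 4.05947270e-03, -5.84567356e+01,  1.05250765e+00, -2.59776145e+01,
        1.26475227e-02,  4.56626527e-03,  4.39312953e-05]), 'tcp_pos': array([ 0.19054754, -0.62085877,  0.23050759]), 'tcp_rot': array([ 3.14148589e+00,  1.54054653e-03, -1.27293928e+00]), 'contact_force': array([-0.55339764,  0.60830822,  0.18099652]), 'wrist_torque': array([ 0.04000624,  0.02284206, -0.07246371]), 'opening': 0.08556100417278338}
```

View pics/top0_b.png

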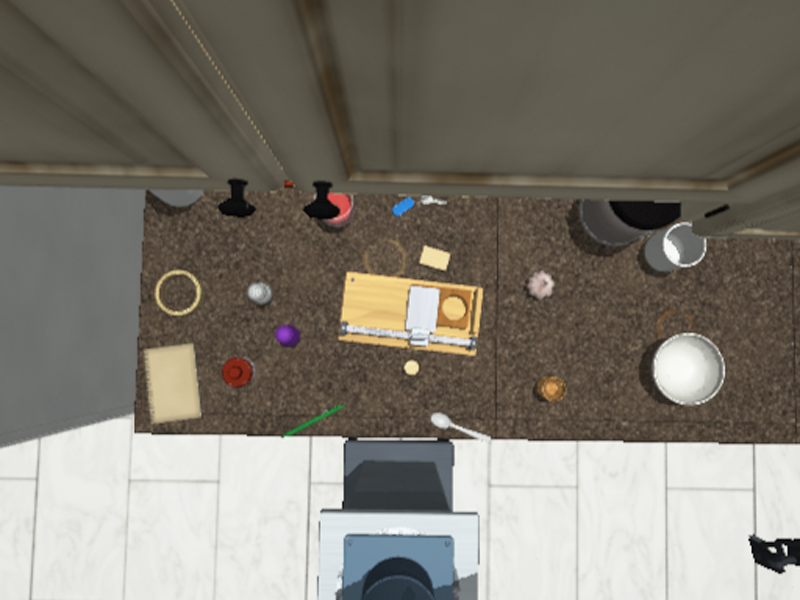

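View pics/side0_b.png

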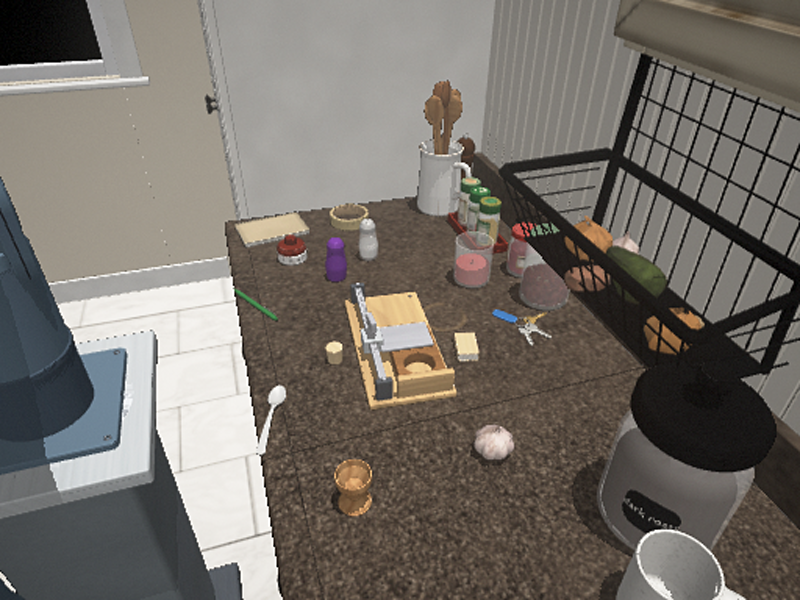

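The top view (800-wide) shows the rack at (410,313). The fence is on the right at (477,320), and the round nest is next to it at (455,309). The collar and wing are at (420,337). There are two shaker shapes: grey and clear at (260,293), and purple at (288,335). The grey one fits the description. I'll confirm it in an enlarged crop.

```bash
python3 - <<'E'
from h import *
im=cv2.imread('pics/top0.png')
A=cv2.resize(im[165:235,205:320],None,fx=6.9,fy=6.9,interpolation=cv2.INTER_CUBIC)
im2=cv2.imread('pics/side0.png')
B=cv2.resize(im2[130:190,190:260],None,fx=1.8,fy=1.8)
C=cv2.resize(im[170:250,140:200],None,fx=1.35,fy=1.35)
A=A[:483,:793]
o=np.zeros((600,800,3),np.uint8);o[:A.shape[0],:A.shape[1]]=A;o[485:485+B.shape[0],:B.shape[1]]=B;o[485:485+C.shape[0],200:200+C.shape[1]]=C
D=cv2.resize(im[180:196,150:184],None,fx=7,fy=7,interpolation=cv2.INTER_CUBIC);o[485:485+D.shape[0],320:320+D.shape[1]]=D
cv2.imwrite('pics/crop0.png',o)
E
```

```text
(no output)
```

View pics/crop0.png

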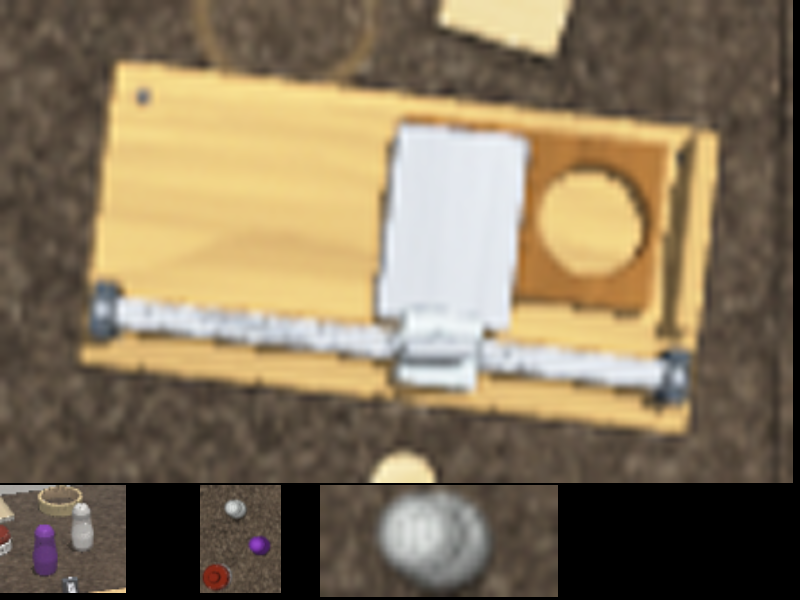

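```bash
python3 - <<'E'
from h import *
from scipy.optimize import least_squares
c=load('top0')
pts=[((117,62),(70,140,12)),((718,130),(70,-140,12)),((688,435),(-70,-140,12)),((80,365),(-70,140,12)),
 ((527,138),(54,-80,41.5)),((401,124),(54,-20,41.5)),((672,378),(-45,-128,51)),((105,310),(-45,128,51)),((588,220),(21,-85,23))]
px=lambda p:np.array([(p[0]+.5)/6.9-.5+205,(p[1]+.5)/6.9-.5+165])
def W(q,l): a=q[2];l=np.array(l)/1e3;return np.array([q[0]+np.cos(a)*l[0]-np.sin(a)*l[1],q[1]+np.sin(a)*l[0]+np.cos(a)*l[1],l[2]])
f=lambda q:np.concatenate([proj(c,W(q,l))-px(p) for p,l in pts])
r=least_squares(f,[.5,0,0],loss='soft_l1');q=r.x;print(q,np.degrees(q[2]));print(np.round(r.fun if 0 else f(q),1))
print('wing',W(q,(-45,-50,76.5)),'nest',W(q,(21,-85,12)),'corners')
for p,l in pts: print(atz(c,*px(p),l[2]/1e3),W(q,l))
np.save('q.npy',q)
# wing pixel
print('collar', [atz(c,*px(p),z) for p,z in(((440,343),.0875),((440,343),.0535))])
# shaker
im=cv2.imread('pics/top0.png').astype(int)
u=lambda x,y:((x-320+.5)/7-.5+150,(y-485+.5)/7-.5+180)
print('shaker cap',atz(c,*u(409,535),.088),'base',atz(c,*u(445,545),.02))
s=load('side0')
# side px (800 scale): cap top (367,220), body bottom (369,262)
k=lambda x,y:((x+.5)*.64-.5,(y+.5)*.64-.5)
for X,n in(((368,222),.088),((369,255),.0)):print('side',atz(s,*k(*X),n))
print(s and [proj(s,W(q,l))/.64 for l in((70,140,12),(70,-140,12),(-70,-140,12))])
for n,uv in dict(egg=(551,389),garlic=(540,285),timer=(237,373),cork=(412,368),match=(434,258),purple=(288,335)).items(): print(n,atz(c,*k(*uv),.03))
E
```

```text
[ 0.54740016 -0.01464154 -0.08924686] -5.113468512757984
[-1.  -0.2 -0.2 -0.2 -0.4 -0.4 -0.8 -0.   9.   0.7  8.   0.6  0.4 -0.5
 -0.7  0.2  0.1 -0.1]
wing [ 0.49812283 -0.06043177  0.0765    ] nest [ 0.56074067 -0.10117495  0.012     ] corners
[0.62915097 0.11552895 0.012     ] [0.62959955 0.11856229 0.012     ]
[ 0.60391206 -0.16107949  0.012     ] [ 0.60464359 -0.16032335  0.012     ]
[ 0.46385024 -0.14912345  0.012     ] [ 0.46520077 -0.14784537  0.012     ]
[0.49019927 0.12865767 0.012     ] [0.49015673 0.13104027 0.012     ]
[ 0.59573243 -0.0713251   0.0415    ] [ 0.59405497 -0.09913609  0.0415    ]
[ 0.60079588 -0.01466881  0.0415    ] [ 0.59940268 -0.03937488  0.0415    ]
[ 0.48955266 -0.13689274  0.051     ] [ 0.49117081 -0.13812134  0.051     ]
[0.51454399 0.11470824 0.051     ] [0.51398769 0.11685981 0.051     ]
[ 0.56054943 -0.10090569  0.023     ] [ 0.56074067 -0.10117495  0.023     ]
collar [array([ 0.50246507, -0.03244707,  0.0875    ]), array([ 0.50293483, -0.03361963,  0.0535    ])]
shaker cap [0.57764044 0.28332057 0.088     ] base [0.57864611 0.28245058 0.02      ]
side [0.58134277 0.27505447 0.088     ]
side [0.58507918 0.2885144  0.        ]
[array([413.79840607, 289.9138113 ]), array([456.59667572, 390.57170808]), array([368.5121785 , 404.71711922])]
egg [ 0.40159507 -0.29770141  0.03      ]
garlic [ 0.60855392 -0.27432703  0.03      ]
timer [0.4214986  0.32362476 0.03      ]
cork [ 0.43785754 -0.02068258  0.03      ]
match [ 0.65821791 -0.06043849  0.03      ]
purple [0.49819101 0.22608118 0.03      ]
```

```bash
cat >> h.py <<'E'
def W(q,l): a=q[2];l=np.array(l)/1e3;return np.array([q[0]+np.cos(a)*l[0]-np.sin(a)*l[1],q[1]+np.sin(a)*l[0]+np.cos(a)*l[1],l[2]])
def go(P,yaw):
    from scipy.spatial.transform import Rotation as Ro
    s=read_state();R=Ro.from_euler('xyz',s['tcp_rot']).as_matrix()
    d=R.T@(np.array(P)-s['tcp_pos'])/.05; t=-np.degrees(yaw-s['tcp_rot'][2])
    print('tcp',np.round(s['tcp_pos'],4),np.round(s['tcp_rot'],3),'move',np.round(d,3),'turn',round((t+180)%360-180,2),'F',np.round(s['contact_force'],1),'open',round(s['opening'],4),'t',s['t'])
E
python3 - <<'E'
from h import *
from scipy.optimize import least_squares
c=load('top0')
px=lambda p:np.array([(p[0]+.5)/6.9-.5+205,(p[1]+.5)/6.9-.5+165])
pts=[((117,62),(70,140,12)),((718,130),(70,-140,12)),((688,435),(-70,-140,12)),((80,365),(-70,140,12)),
 ((672,378),(-45,-128,51)),((105,310),(-45,128,51)),((588,220),(21,-85,23)),((527,138),(54,-80,41.5),1),((401,124),(54,-20,41.5),1),((440,348),(-45,-50,75),1)]
f=lambda q:np.concatenate([proj(c,W(q,np.array(p[1])+[0,1e3*q[3]*(len(p)>2),0]))-px(p[0]) for p in pts])
r=least_squares(f,[.5,0,0,0],loss='soft_l1',f_scale=.7);q=r.x;print(q);print(np.round(f(q),1));np.save('q.npy',q)
w=W(q,(-45,-50+q[3]*1e3,76.5));print('wing',w,'nest',W(q,(21,-85,12)))
go([w[0],w[1],.2],q[2])
E
```

```text
[ 0.54688683 -0.01592078 -0.09382434  0.02826464]
[-0.4 -0.2  0.2  0.1 -0.1 -0.1 -0.4 -0.   0.7 -0.2 -0.3  0.1  0.5  0.2
  0.4 -0.  -0.6 -0.2  0.1  0.1]
wing [ 0.50004843 -0.03334464  0.0765    ] nest [ 0.55983109 -0.10251435  0.012     ]
tcp [ 0.1905 -0.6209  0.2305] [ 3.141e+00  2.000e-03 -1.273e+00] move [-9.415 -9.366  0.624] turn -67.56 F [-0.6  0.6  0.2] open 0.0856 t 0.1
```

Request:
jog_arm([
  [-0.65,-0.65,0],
  [-1.3,-1.3,0],
  [-1.95,-1.95,0],
  [-2.6,-2.6,0],
  [-3.25,-3.25,0],
  [-3.9,-3.9,0],
  [-4.55,-4.55,0],
  [-5.2,-5.2,0],
  [-5.85,-5.85,0],
  [-6.5,-6.5,0],
], turn=[-7,-14,-21,-28,-35,-42,-49,-56,-63,-67.5], gripper=[1,1,1,1,1,1,1,1,1,1])

```text
t: 1.1
tcp_pos: [0.4061, -0.2131, 0.2309]
tcp_rot: [-3.14, 0.001, -0.091]
contact_force: [0.1, 0.5, 0.8]
opening: 0.0853
```

```bash
python3 - <<'E'
from h import *
q=np.load('q.npy');w=W(q,(-45,-50+q[3]*1e3,76.5));go([w[0],w[1],.2],q[2])
E
```

```text
tcp [ 0.4061 -0.2131  0.2309] [-3.14e+00  1.00e-03 -9.10e-02] move [ 1.545 -3.75   0.622] turn 0.18 F [0.1 0.5 0.8] open 0.0853 t 1.1
```

Request:
jog_arm([
  [0.3,-0.75,0.1],
  [0.6,-1.5,0.2],
  [0.9,-2.25,0.3],
  [1.2,-3.0,0.4],
  [1.5,-3.6,0.6],
  [1.55,-3.75,0.62],
  [1.55,-3.75,0.62],
  [1.55,-3.75,0.62],
], turn=[0,0.2,0.2,0.2,0.2,0.2,0.2,0.2], gripper=[1,1,1,1,1,1,1,1])

```text
t: 1.9
tcp_pos: [0.4997, -0.0347, 0.2]
tcp_rot: [-3.141, 0.002, -0.095]
contact_force: [0.6, -0.8, 0.0]
opening: 0.0854
```

```bash
python3 - <<'E'
from h import *
q=np.load('q.npy');w=W(q,(-45,-50+q[3]*1e3,76.5));go([w[0],w[1],.062],q[2])
c=snap('wrist','w1');print(c['fov_y'],c['cx'],c['cy'],np.round(c['R'],3).tolist(),-np.array(c['R']).T@c['t'])
def projf(c,X):
    f=192/np.tan(np.radians(c['fov_y'])/2);p=np.array(c['R'])@X+np.array(c['t']);r=np.hypot(p[0],p[1]);th=np.arctan2(r,p[2]);return p[:2]/r*th*f+[c['cx'],c['cy']]
im=cv2.imread('pics/w1.png')
for l in((-45,-50,87.5),(-45,-66,87.5),(-45,-34,87.5)): print(projf(c,W(q,np.array(l)+[0,q[3]*1e3,0]))*1.5625)
cv2.imwrite('pics/w1b.png',cv2.resize(im,(800,600),interpolation=cv2.INTER_CUBIC))
E
```

```text
tcp [ 0.4997 -0.0347  0.2   ] [-3.141e+00  2.000e-03 -9.500e-02] move [ 0.01  -0.028  2.759] turn -0.09 F [ 0.6 -0.8  0. ] open 0.0854 t 1.9
65.70646984690485 253.989867416774 193.6007845388913 [[0.996, -0.094, -0.002], [-0.089, -0.95, 0.298], [-0.03, -0.296, -0.955]] [0.50637041 0.04023692 0.34330348]
[398.73232997 292.5860965 ]
[398.70851646 318.93985585]
[398.75274149 265.34091536]
```

View pics/w1b.png

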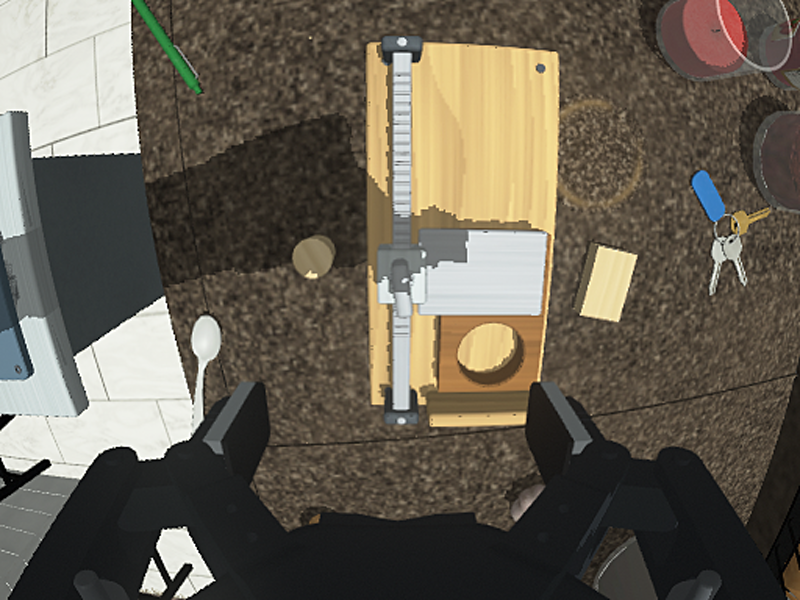

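The wrist view shows the wing's top edge running from (397,262) to (404,316). The predicted centre is (399,293), so the two agree to about 1 mm. The gripper can go down now.

Request:
jog_arm([
  [0.03,-0.03,0.7],
  [0.03,-0.03,1.4],
  [0.03,-0.03,2.0],
  [0.03,-0.03,2.4],
  [0.03,-0.03,2.6],
  [0.03,-0.03,2.74],
  [0.03,-0.03,2.74],
], turn=[0,0,0,0,0,0,0], gripper=[1,1,1,1,1,1,1])

```text
t: 2.65
tcp_pos: [0.501, -0.0344, 0.0631]
tcp_rot: [3.141, 0.002, -0.097]
contact_force: [-0.4, 0.7, 0.5]
opening: 0.0856
```

Request:
jog_arm([
  [0,0,0],
  [0,0,0],
  [0,0,0],
  [0,0,0],
  [0,0,0],
  [0,0,0],
  [0,0,0],
  [0,0,0],
], turn=[0,0,0,0,0,0,0,0], gripper=[0,0,0,0,0,0,0,0])

```text
t: 3.45
tcp_pos: [0.5022, -0.0346, 0.0634]
tcp_rot: [3.142, -0.001, -0.097]
contact_force: [4.2, -1.4, -0.6]
opening: 0.0096
```

Request:
jog_arm([
  [0,0,-0.01],
  [0,0,-0.02],
  [0,0,-0.04],
  [0,0,-0.05],
  [0,0,-0.07],
  [0,0,-0.08],
  [0,0,-0.1],
  [0,0,-0.11],
  [0,0,-0.12],
  [0,0,-0.12],
], turn=[-8,-16,-24,-32,-40,-48,-56,-64,-70,-70], gripper=[0,0,0,0,0,0,0,0,0,0])

```text
t: 4.45
tcp_pos: [0.5042, -0.0345, 0.0695]
tcp_rot: [3.138, -0.003, 1.127]
contact_force: [8.9, -1.0, -6.6]
opening: 0.0087
```

```bash
python3 - <<'E'
from h import *
q=np.load('q.npy');w=W(q,(-45,-50+140,76.5));s=read_state();print(s['wrist_torque'],s['joints']);p=s['tcp_pos']
d=W(q,(0,100,0))-W(q,(0,0,0))
go(p+d*1.05,s['tcp_rot'][2]);print(w)
E
```

```text
[-0.0938485  -1.79414023  0.13338313] [ 0.53586249  0.66117729 -0.71458903  1.99483531  0.65255543  0.72214274
  0.54345902]
tcp [ 0.5042 -0.0345  0.0695] [ 3.138e+00 -3.000e-03  1.127e+00] move [ 1.973 -0.721  0.004] turn 0.0 F [ 8.9 -1.  -6.6] open 0.0087 t 4.45
[0.51051656 0.07789928 0.0765    ]
```

Request:
jog_arm([
  [0.1,-0.04,0],
  [0.35,-0.13,0],
  [0.65,-0.24,0],
  [0.95,-0.35,0],
  [1.25,-0.46,0],
  [1.55,-0.57,0],
  [1.8,-0.66,0],
  [1.97,-0.72,0],
  [1.97,-0.72,0],
  [1.97,-0.72,0],
], turn=[0,0,0,0,0,0,0,0,0,0], gripper=[0,0,0,0,0,0,0,0,0,0])

```text
t: 5.45
tcp_pos: [0.5145, 0.0711, 0.0695]
tcp_rot: [3.138, -0.004, 1.128]
contact_force: [6.3, 0.4, -4.7]
opening: 0.0085
```

```bash
python3 - <<'E'
from h import *
s=read_state();go(s['tcp_pos'],0)
c=snap('side','s1');im=cv2.imread('pics/s1.png')
t=snap('top','t1');im2=cv2.imread('pics/t1.png')
A=cv2.resize(im[140:270,200:300],(460,598),interpolation=cv2.INTER_CUBIC)
B=cv2.resize(im2[160:240,200:320],(340,227),interpolation=cv2.INTER_CUBIC)
o=np.zeros((598,800,3),np.uint8);o[:,:460]=A;o[:227,460:]=B
cv2.imwrite('pics/s1b.png',o)
E
```

```text
tcp [0.5145 0.0711 0.0695] [ 3.138 -0.004  1.128] move [0. 0. 0.] turn 64.62 F [ 6.3  0.4 -4.7] open 0.0085 t 5.45
```

View pics/s1b.png

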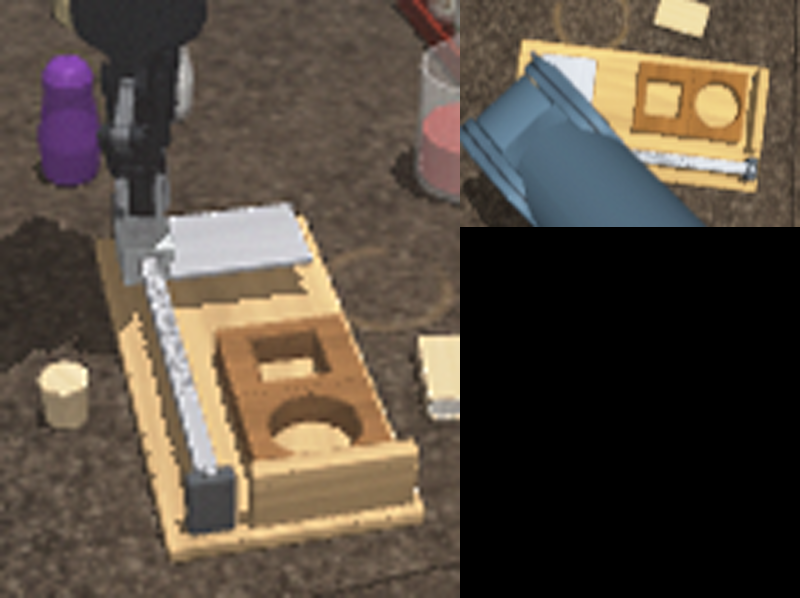

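The keeper slid clear: the plate is at (235,240) in the left crop, and both nests are open. Next I release the wing, rise, and go to the grey shaker.

Request:
jog_arm([
  [0,0,0],
  [0,0,0],
  [0,0,0],
  [0,0,0],
  [0,0,-0.6],
  [0,0,-1.4],
  [0,0,-2.2],
  [0,0,-2.6],
  [0,0,-2.6],
], turn=[0,0,0,0,0,0,0,0,0], gripper=[0.85,0.85,0.85,0.85,0.85,0.85,0.85,0.85,0.85])

```text
t: 6.45
tcp_pos: [0.5154, 0.071, 0.2024]
tcp_rot: [3.133, -0.007, 1.127]
contact_force: [0.2, 0.5, -0.0]
opening: 0.0723
```

```bash
python3 - <<'E'
from h import *
q=np.load('q.npy');go([.578,.283,.2],q[2])
E
```

```text
tcp [0.5154 0.071  0.2024] [ 3.133 -0.007  1.127] move [ 4.366 -0.69   0.071] turn 69.96 F [ 0.2  0.5 -0. ] open 0.0723 t 6.45
```

Request:
jog_arm([
  [0.5,-0.08,0.02],
  [1.1,-0.18,0.02],
  [1.7,-0.28,0.02],
  [2.3,-0.36,0.02],
  [2.9,-0.46,0.02],
  [3.5,-0.55,0.02],
  [4.0,-0.64,0.02],
  [4.37,-0.69,0.02],
  [4.37,-0.69,0.02],
  [4.37,-0.69,0.02],
], turn=[8,16,24,32,40,48,56,64,70,70], gripper=[0.85,0.85,0.85,0.85,0.85,0.85,0.85,0.85,0.85,0.85])

```text
t: 7.45
tcp_pos: [0.5771, 0.2836, 0.201]
tcp_rot: [-3.14, -0.008, -0.094]
contact_force: [0.5, -0.4, -0.4]
opening: 0.0726
```

```bash
python3 - <<'E'
from h import *
q=np.load('q.npy');go([.578,.283,.2],q[2])
c=snap('wrist','w2');im=cv2.imread('pics/w2.png')
cv2.imwrite('pics/w2b.png',cv2.resize(im,(800,600),interpolation=cv2.INTER_CUBIC))
E
```

```text
tcp [0.5771 0.2836 0.201 ] [-3.14  -0.008 -0.094] move [0.019 0.009 0.019] turn -0.02 F [ 0.5 -0.4 -0.4] open 0.0726 t 7.45
```

View pics/w2b.png

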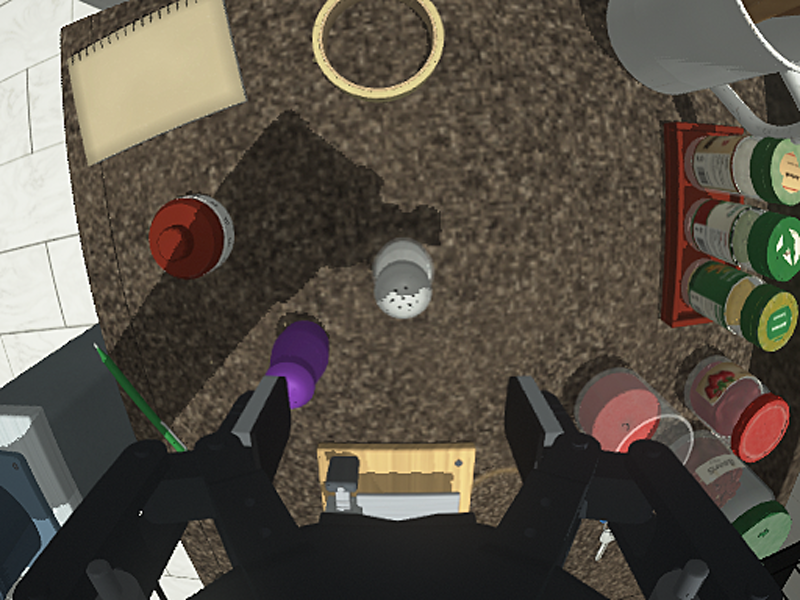

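```bash
python3 - <<'E'
from h import *
c=load('w2');k=lambda x,y:((x+.5)*.64-.5,(y+.5)*.64-.5)
for uv,z in(((403,291),.078),((403,268),.03),((403,291),.073)):print(atz(c,*k(*uv),z,True))
go([.578,.283,.026],-.094)
E
```

```text
[0.58095158 0.28291722 0.078     ]
[0.58219743 0.2858334  0.03      ]
[0.58092686 0.28149918 0.073     ]
tcp [0.5773 0.2827 0.2011] [-3.14  -0.009 -0.092] move [-1.700e-02 -1.000e-03  3.503e+00] turn 0.12 F [-0.2  0.8  0.2] open 0.073 t 7.5
```

Request:
jog_arm([
  [0.02,0,0.7],
  [0.02,0,1.4],
  [0.02,0,2.1],
  [0.02,0,2.7],
  [0.02,0,3.1],
  [0.02,0,3.35],
  [0.02,0,3.5],
  [0.02,0,3.5],
  [0.02,0,3.5],
], turn=[0,0,0,0,0,0,0,0,0], gripper=[0.85,0.85,0.85,0.85,0.85,0.85,0.85,0.85,0.85])

```text
t: 8.4
tcp_pos: [0.5805, 0.2831, 0.0271]
tcp_rot: [-3.139, -0.01, -0.092]
contact_force: [-1.2, -0.8, 0.6]
opening: 0.0726
```

Request:
jog_arm([
  [0,0,0],
  [0,0,0],
  [0,0,0],
  [0,0,0],
  [0,0,0],
  [0,0,0],
], turn=[0,0,0,0,0,0], gripper=[0,0,0,0,0,0])

```text
t: 9.0
tcp_pos: [0.5815, 0.2835, 0.0288]
tcp_rot: [-3.138, -0.012, -0.092]
contact_force: [-1.3, -1.0, 7.0]
opening: 0.0387
```

```bash
python3 - <<'E'
from h import *
q=np.load('q.npy');s=read_state();n=W(q,(21,-85,12));print(n);go([s['tcp_pos'][0],s['tcp_pos'][1],.13],q[2]); go([n[0],n[1],.13],q[2])
c=snap('side','s2');im=cv2.imread('pics/s2.png')
cv2.imwrite('pics/s2b.png',cv2.resize(im[90:200,190:300],(600,600),interpolation=cv2.INTER_CUBIC))
E
```

```text
[ 0.55983109 -0.10251435  0.012     ]
tcp [0.5815 0.2835 0.0288] [-3.138 -0.012 -0.092] move [ 0.024 -0.006 -2.024] turn 0.13 F [-1.3 -1.   7. ] open 0.0387 t 9.0
tcp [0.5815 0.2835 0.0288] [-3.138 -0.012 -0.092] move [ 0.299  7.722 -2.045] turn 0.13 F [-1.3 -1.   7. ] open 0.0387 t 9.0
```

View pics/s2b.png

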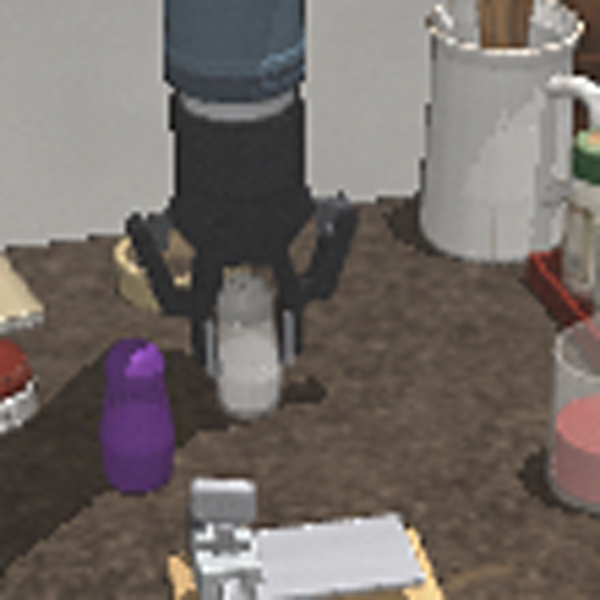

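Request:
jog_arm([
  [0,0,-0.3],
  [0,0,-1.0],
  [0,0,-1.7],
  [0.02,0.2,-2.4],
  [0.04,0.9,-2.45],
  [0.08,1.6,-2.45],
  [0.1,2.4,-2.45],
  [0.14,3.2,-2.45],
  [0.18,4.0,-2.45],
  [0.2,4.8,-2.45],
], turn=[0,0,0,0,0,0,0,0,0,0], gripper=[0,0,0,0,0,0,0,0,0,0])

```text
t: 10.05
tcp_pos: [0.568, 0.0418, 0.1518]
tcp_rot: [-3.139, -0.013, -0.091]
contact_force: [-0.0, -0.6, -0.5]
opening: 0.039
```

```bash
python3 - <<'E'
from h import *
q=np.load('q.npy');n=W(q,(21,-85,12))
c=load('w1');k=lambda x,y:((x+.5)*.64-.5,(y+.5)*.64-.5)
print('nest rim',atz(c,*k(490,352),.034,True),'plate corners',[atz(c,*k(*p),.0415,True) for p in((546,316),(547,231))],'pred edge',[W(q,(54,a+q[3]*1e3,41.5)) for a in(-80,-20)])
print('base corners',[(atz(c,*k(*p),.012,True),W(q,l)) for p,l in(((559,50),(70,140,12)),)])
im=cv2.imread('pics/w1.png');x0,y0=285,200
# fit rim: orange insert mask around hole
cr=cv2.resize(im[195:255,275:355],None,fx=8,fy=8,interpolation=cv2.INTER_CUBIC)
cv2.imwrite('pics/nest.png',cr)
go([n[0]+.0015,n[1],.15],q[2])
E
```

```text
nest rim [ 0.56105922 -0.09982527  0.034     ] plate corners [array([ 0.6014594 , -0.07314902,  0.0415    ]), array([ 0.60272893, -0.01227671,  0.0415    ])] pred edge [array([ 0.5958024 , -0.07248768,  0.0415    ]), array([ 0.60142361, -0.01275158,  0.0415    ])]
base corners [(array([0.63138335, 0.1181142 , 0.012     ]), array([0.62969509, 0.11690539, 0.012     ]))]
tcp [0.568  0.0418 0.1518] [-3.139 -0.013 -0.091] move [0.131 2.887 0.028] turn 0.14 F [-0.  -0.6 -0.5] open 0.039 t 10.05
```

View pics/nest.png

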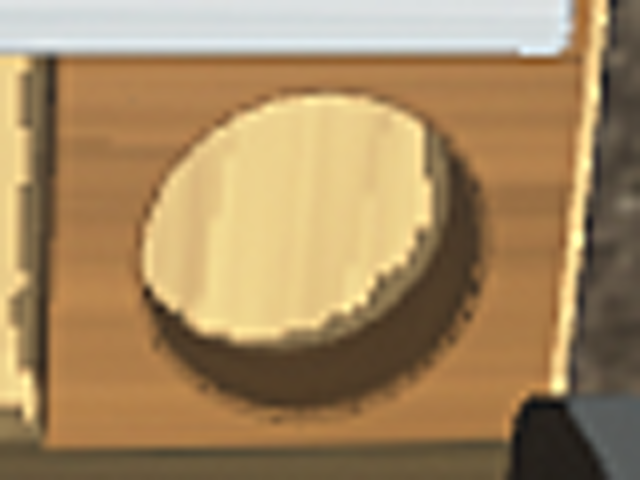

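The rim circle gives a nest centre of about (0.561, -0.101), within 2 mm of the top-view fit. I'll go over it.

Request:
jog_arm([
  [0.05,0.6,0],
  [0.07,1.3,0],
  [0.1,2.0,0],
  [0.12,2.5,0],
  [0.13,2.8,0],
  [0.135,2.87,0.3],
  [0.135,2.87,0.7],
  [0.135,2.87,1.0],
  [0.135,2.87,1.0],
], turn=[0,0,0,0,0,0,0,0,0], gripper=[0,0,0,0,0,0,0,0,0])

```text
t: 10.95
tcp_pos: [0.5605, -0.0997, 0.0989]
tcp_rot: [-3.137, -0.008, -0.089]
contact_force: [-0.6, -0.4, -1.0]
opening: 0.0388
```

```bash
python3 - <<'E'
from h import *
q=np.load('q.npy');go([.5615,-.1015,.043],q[2])
c=snap('side','s3');im=cv2.imread('pics/s3.png')
cv2.imwrite('pics/s3b.png',cv2.resize(im[150:260,220:330],(600,600),interpolation=cv2.INTER_CUBIC))
E
```

```text
tcp [ 0.5605 -0.0997  0.0989] [-3.137 -0.008 -0.089] move [0.015 0.039 1.117] turn 0.28 F [-0.6 -0.4 -1. ] open 0.0388 t 10.95
```

View pics/s3b.png

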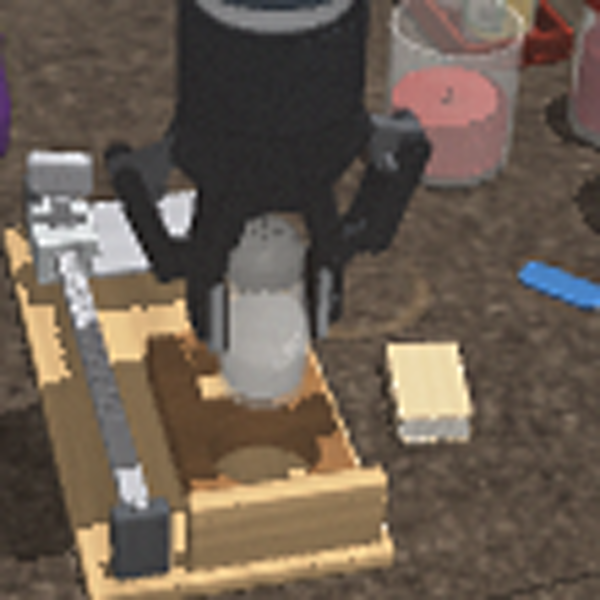

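The shaker hangs upright above the round nest. Its base is at (265,400) in the crop and the hole at (268,465), which fits a base about 70 mm above the worktop.

Request:
jog_arm([
  [0.02,0.04,0.3],
  [0.02,0.04,0.6],
  [0.02,0.04,0.7],
  [0.02,0.04,0.8],
  [0.02,0.04,0.8],
], turn=[0,0,0,0,0], gripper=[0,0,0,0,0])

```text
t: 11.5
tcp_pos: [0.5623, -0.1018, 0.0595]
tcp_rot: [-3.137, -0.009, -0.089]
contact_force: [0.4, -0.0, -1.7]
opening: 0.0391
```

Request:
jog_arm([
  [0,0,0.1],
  [0,0,0.2],
  [0,0,0.28],
  [0,0,0.28],
], turn=[0,0,0,0], gripper=[0,0,0,0])

```text
t: 11.9
tcp_pos: [0.562, -0.1017, 0.0449]
tcp_rot: [-3.137, -0.009, -0.089]
contact_force: [0.5, -0.1, -1.9]
opening: 0.0388
```

Request:
jog_arm([
  [0,0,0.03],
  [0,0,0.06],
  [0,0,0.08],
  [0,0,0.08],
], turn=[0,0,0,0], gripper=[0,0,0,0])

```text
t: 12.3
tcp_pos: [0.5621, -0.1018, 0.041]
tcp_rot: [-3.137, -0.009, -0.089]
contact_force: [-0.2, 0.7, -1.3]
opening: 0.0389
```

Request:
jog_arm([
  [0,0,0.02],
  [0,0,0.04],
  [0,0,0.06],
  [0,0,0.06],
], turn=[0,0,0,0], gripper=[0,0,0,0])

```text
t: 12.7
tcp_pos: [0.5623, -0.1019, 0.0406]
tcp_rot: [-3.139, -0.009, -0.089]
contact_force: [-9.4, 0.2, 27.8]
opening: 0.039
```

Contact came at TCP z 0.041, which is the expected floor height. I ease off slightly and release.

Request:
jog_arm([
  [0,0,-0.03],
  [0,0,-0.03],
  [0,0,-0.03],
  [0,0,-0.03],
  [0,0,-0.03],
  [0,0,-0.03],
  [0,0,-0.03],
  [0,0,-0.03],
], turn=[0,0,0,0,0,0,0,0], gripper=[0.45,0.5,0.55,0.6,0.65,0.7,0.7,0.7])

```text
t: 13.5
tcp_pos: [0.5622, -0.1019, 0.042]
tcp_rot: [-3.139, -0.008, -0.089]
contact_force: [0.4, 0.3, 0.3]
opening: 0.0595
```

Request:
jog_arm([
  [0,0,-0.3],
  [0,0,-0.8],
  [0,0,-1.6],
  [0,0,-2.4],
  [0,0,-3.2],
  [0,0,-3.2],
], turn=[0,0,0,0,0,0], gripper=[0.7,0.7,0.7,0.7,0.7,0.7])

```text
t: 14.1
tcp_pos: [0.5646, -0.1021, 0.2088]
tcp_rot: [-3.14, -0.019, -0.089]
contact_force: [0.6, 0.7, 0.7]
opening: 0.0599
```

```bash
python3 - <<'E'
from h import *
q=np.load('q.npy');go([.5145,.0711,.195],1.128)
im=[snap(n,n+'4')['frame'][:,:,::-1] for n in('side','wrist')]
o=np.hstack([cv2.resize(im[0][150:260,220:330],(400,400),interpolation=cv2.INTER_CUBIC),cv2.resize(im[1],(400,300))[:,:].copy() if 0 else cv2.copyMakeBorder(cv2.resize(im[1],(400,300)),0,100,0,0,cv2.BORDER_CONSTANT)])
cv2.imwrite('pics/v4.png',o)
E
```

```text
tcp [ 0.5646 -0.1021  0.2088] [-3.14  -0.019 -0.089] move [-1.312 -3.36   0.256] turn -69.74 F [0.6 0.7 0.7] open 0.0599 t 14.1
```

View pics/v4.png

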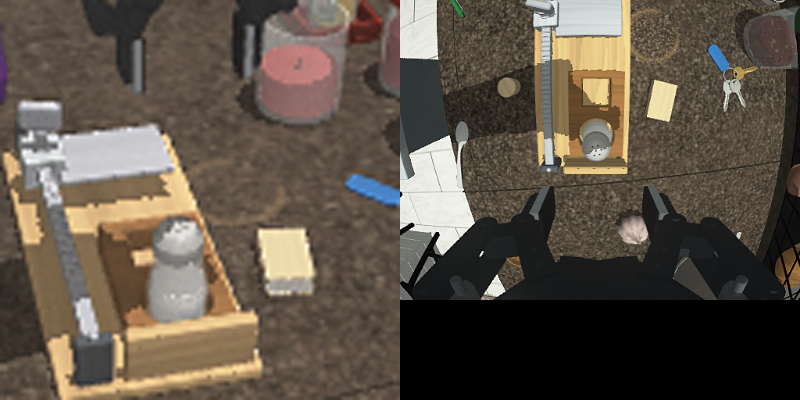

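The shaker stands upright in the round nest (crop (180,280), wrist (597,140)). The keeper is still parked at the top left. I go back to the wing.

Request:
jog_arm([
  [-0.2,-0.5,0.05],
  [-0.4,-1.1,0.1],
  [-0.7,-1.7,0.2],
  [-0.9,-2.3,0.25],
  [-1.1,-2.9,0.25],
  [-1.31,-3.36,0.25],
  [-1.31,-3.36,0.25],
  [-1.31,-3.36,0.25],
  [-1.31,-3.36,0.25],
], turn=[-8,-16,-24,-32,-40,-48,-56,-64,-69.7], gripper=[0.8,0.8,0.8,0.8,0.8,0.8,0.8,0.8,0.8])

```text
t: 15.1
tcp_pos: [0.5102, 0.0709, 0.1897]
tcp_rot: [3.134, -0.004, 1.133]
contact_force: [1.0, -0.9, 0.3]
opening: 0.0684
```

```bash
python3 - <<'E'
from h import *
go([.514,.0711,.0695],1.128)
E
```

```text
tcp [0.5102 0.0709 0.1897] [ 3.134 -0.004  1.133] move [0.025 0.049 2.405] turn 0.3 F [ 1.  -0.9  0.3] open 0.0684 t 15.1
```

Request:
jog_arm([
  [0.03,0.05,0.6],
  [0.03,0.05,1.2],
  [0.03,0.05,1.8],
  [0.03,0.05,2.2],
  [0.03,0.05,2.4],
  [0.03,0.05,2.4],
  [0.03,0.05,2.4],
], turn=[0.3,0.3,0.3,0.3,0.3,0.3,0.3], gripper=[0.8,0.8,0.8,0.8,0.8,0.8,0.8])

```text
t: 15.8
tcp_pos: [0.5143, 0.0716, 0.0702]
tcp_rot: [3.134, -0.005, 1.128]
contact_force: [0.1, -0.3, -0.1]
opening: 0.068
```

Request:
jog_arm([
  [0,0,0],
  [0,0,0],
  [0,0,0],
  [0,0,0],
  [0,0,0],
  [0,0,0],
  [0,0,0],
  [0,0,0],
], turn=[0,0,0,0,0,0,0,0], gripper=[0,0,0,0,0,0,0,0])

```text
t: 16.6
tcp_pos: [0.5145, 0.0718, 0.0706]
tcp_rot: [3.133, -0.005, 1.129]
contact_force: [-0.4, -0.3, 5.6]
opening: 0.0087
```

```bash
cat >> h.py <<'E'
def rk(q,P): a=q[2];d=np.array(P)[:2]-q[:2];return 1e3*np.array([np.cos(a)*d[0]+np.sin(a)*d[1],-np.sin(a)*d[0]+np.cos(a)*d[1]])
def wingy(q):
    s=read_state();r=rk(q,s['tcp_pos']);a=s['tcp_rot'][2]-q[2]  # jaw dir in rack
    n=np.array([np.cos(a),np.sin(a)]);return r,(n@r-n[0]*-44)/n[1]
E
python3 - <<'E'
from h import *
q=np.load('q.npy');r,y=wingy(q);print(r,'collar y',y)
s=read_state();d=W(q,(0,-50,0))-W(q,(0,0,0))
go(s['tcp_pos']+d*(y+10)/50,s['tcp_rot'][2]);go(s['tcp_pos']+d*(y+28)/50,s['tcp_rot'][2])
E
```

```text
[-40.44433123  84.25637541] collar y 85.54778066763117
tcp [0.5145 0.0718 0.0706] [ 3.133 -0.005  1.129] move [-1.796  0.652 -0.003] turn 0.0 F [-0.4 -0.3  5.6] open 0.0087 t 16.6
tcp [0.5145 0.0718 0.0706] [ 3.133 -0.005  1.129] move [-2.135  0.775 -0.004] turn 0.0 F [-0.4 -0.3  5.6] open 0.0087 t 16.6
```

Request:
jog_arm([
  [-0.15,0.05,0],
  [-0.5,0.18,0],
  [-0.85,0.31,0],
  [-1.2,0.44,0],
  [-1.5,0.55,0],
  [-1.75,0.64,0],
  [-1.95,0.71,0],
  [-2.1,0.76,0],
  [-2.13,0.77,0],
  [-2.13,0.77,0],
], turn=[0,0,0,0,0,0,0,0,0,0], gripper=[0,0,0,0,0,0,0,0,0,0])

```text
t: 17.6
tcp_pos: [0.5036, -0.0423, 0.0706]
tcp_rot: [3.133, -0.004, 1.127]
contact_force: [-0.5, -1.1, 5.3]
opening: 0.0085
```

```bash
python3 - <<'E'
from h import *
q=np.load('q.npy');print(wingy(q))
im=[snap(n,n+'5')['frame'][:,:,::-1] for n in('side','top')]
o=np.hstack([cv2.resize(im[0][170:260,235:325],(400,400),interpolation=cv2.INTER_CUBIC),cv2.resize(im[1][160:240,240:320],(400,400),interpolation=cv2.INTER_CUBIC)])
cv2.imwrite('pics/v5.png',o)
E
```

```text
(array([-40.6660235 , -30.36963444]), np.float64(-29.154424757998026))
```

View pics/v5.png

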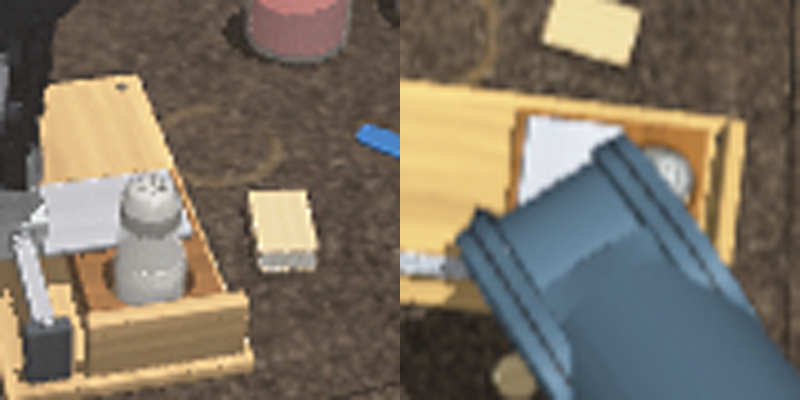

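```bash
python3 - <<'E'
from h import *
q=np.load('q.npy');c=load('top5');s=load('side5')
k=lambda x,y:(240+(x-400+.5)/5-.5,160+(y+.5)/5-.5); m=lambda x,y:(235+(x+.5)*.225-.5,170+(y+.5)*.225-.5)
for p in((530,115),(625,127)):print('top',rk(q,atz(c,*k(*p),.0415)))
for p in((48,252),(190,236)):print('side edge',rk(q,atz(s,*m(*p),.0355)))
print('shaker base side', [rk(q,atz(s,*m(150,302),z)) for z in(.03,.034)])
print('shaker cap top',rk(q,atz(c,*k(668,170),.09)), 'side cap',rk(q,atz(s,*m(150,180),.1)))
# side ref check: known points insert far/base corner
print('side base corner (70,-140)',rk(q,atz(s,*m(250,350),.012)),'insert corner? far base corner(70,140)',rk(q,atz(s,*m(135,76),.012)))
E
```

```text
top [54.421016   -2.67342502]
top [ 53.80716558 -61.97301619]
side edge [-29.13095889 -55.2632338 ]
side edge [ 53.88299712 -58.64097183]
shaker base side [array([  19.36599003, -101.89874034]), array([  18.21775081, -106.00361053])]
shaker cap top [ 26.75431727 -87.11757061] side cap [ 22.49445233 -80.90087099]
side base corner (70,-140) [  69.37144224 -132.37345432] insert corner? far base corner(70,140) [ 68.76862448 135.56796447]
```

Request:
jog_arm([
  [-0.02,0.007,0],
  [-0.04,0.014,0],
  [-0.06,0.02,0],
  [-0.06,0.02,0],
  [-0.06,0.02,0],
], turn=[0,0,0,0,0], gripper=[0,0,0,0,0])

```text
t: 18.2
tcp_pos: [0.5033, -0.0452, 0.0707]
tcp_rot: [3.133, -0.004, 1.128]
contact_force: [0.9, 1.4, 1.7]
opening: 0.0089
```

Request:
jog_arm([
  [-0.02,0.007,0],
  [-0.02,0.007,0],
  [-0.02,0.007,0],
], turn=[0,0,0], gripper=[0,0,0])

```text
t: 18.5
tcp_pos: [0.5032, -0.0463, 0.0707]
tcp_rot: [3.133, -0.004, 1.128]
contact_force: [0.5, 1.3, 2.7]
opening: 0.0086
```

```bash
python3 - <<'E'
from h import *
q=np.load('q.npy');print(wingy(q));print(read_state()['contact_force'])
im=[snap(n,n+'6')['frame'][:,:,::-1] for n in('side','wrist')]
o=np.hstack([cv2.resize(im[0][180:250,245:315],(400,400),interpolation=cv2.INTER_CUBIC),cv2.resize(im[1][120:330,150:360],(400,400),interpolation=cv2.INTER_CUBIC)])
cv2.imwrite('pics/v6.png',o)
E
```

```text
(array([-40.68346913, -34.34157693]), np.float64(-33.13501651271938))
[0.52986765 1.29997602 2.65138677]
```

View pics/v6.png

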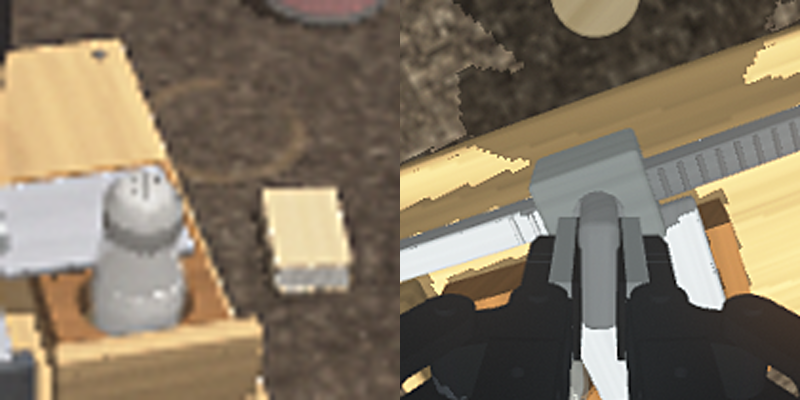

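The plate's edge is right behind the shaker, and the estimated gap is 0 to 3 mm. Now I tighten.

Request:
jog_arm([
  [0,0,0.01],
  [0,0,0.02],
  [0,0,0.04],
  [0,0,0.05],
  [0,0,0.07],
  [0,0,0.08],
  [0,0,0.1],
  [0,0,0.11],
  [0,0,0.12],
  [0,0,0.12],
], turn=[8,16,24,32,40,48,56,64,70,72], gripper=[0,0,0,0,0,0,0,0,0,0])

```text
t: 19.6
tcp_pos: [0.5011, -0.0471, 0.0644]
tcp_rot: [3.14, -0.006, -0.131]
contact_force: [-3.7, 3.3, 6.5]
opening: 0.0086
```

Request:
jog_arm([
  [0,0,0],
  [0,0,0],
], turn=[2,2], gripper=[0,0])

```text
t: 19.8
tcp_pos: [0.5009, -0.0474, 0.0645]
tcp_rot: [3.139, -0.006, -0.164]
contact_force: [-0.4, 0.1, 4.2]
opening: 0.0089
```

```bash
python3 - <<'E'
from h import *
q=np.load('q.npy');s=read_state();print(rk(q,s['tcp_pos']),s['tcp_rot']-[0,0,q[2]],s['wrist_torque'],s['contact_force'])
E
```

```text
[-42.83456176 -35.68834955] [ 3.13879204 -0.00556229 -0.07007169] [-0.16644199  0.28782943  1.05670323] [-0.42740736  0.11853143  4.20897684]
```

The torque rose to 1.06 N m, so the screw is at its end stop. I release and rise.

Request:
jog_arm([
  [0,0,0],
  [0,0,0],
  [0,0,0],
  [0,0,0],
  [0,0,-0.5],
  [0,0,-1.2],
  [0,0,-2.0],
  [-0.3,0,-2.8],
  [-0.3,0,-2.8],
], turn=[-2,-2,-2,-2,-2,-2,-2,-2,-2], gripper=[0.5,0.5,0.5,0.5,0.5,0.5,0.5,0.5,0.5])

```text
t: 20.7
tcp_pos: [0.4871, -0.0442, 0.2088]
tcp_rot: [3.138, -0.013, -0.129]
contact_force: [1.5, -0.7, -0.9]
opening: 0.0429
```

Request:
jog_arm([
  [0,-0.6,-0.2],
  [0,-1.3,-0.2],
  [0,-2.0,-0.2],
  [0,-2.7,-0.2],
  [0,-3.4,-0.2],
  [0,-3.4,-0.2],
], turn=[0,0,0,0,0,0], gripper=[0.5,0.5,0.5,0.5,0.5,0.5])

```text
t: 21.3
tcp_pos: [0.5083, 0.1302, 0.2179]
tcp_rot: [-3.141, -0.012, -0.122]
contact_force: [0.3, 0.8, -0.4]
opening: 0.043
```

```bash
python3 - <<'E'
from h import *
im=[snap(n,n+'7')['frame'][:,:,::-1] for n in('side','top')]
o=np.hstack([cv2.resize(im[0][175:255,235:315],(400,400),interpolation=cv2.INTER_CUBIC),cv2.resize(im[1][175:225,260:310],(400,400),interpolation=cv2.INTER_CUBIC)])
cv2.imwrite('pics/v7.png',o)
E
```

```text
(no output)
```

The viewer's limit is reached, so I check numerically. I sample the top image along the rack's y for the plate's edges, the cap position and the wing orientation.

```bash
python3 - <<'E'
from h import *
q=np.load('q.npy')
for n in('top0','top7'):
    c=load(n);f=c['frame'].astype(np.float32);sat=f.max(2)-f.min(2);ys=np.arange(-110,30,2)
    def line(x,z,A): 
        P=np.array([proj(c,W(q,(x,y,z))) for y in ys],np.float32);return cv2.remap(A,P[:,:1].copy(),P[:,1:].copy(),1).ravel()
    for x in(-5,48):
        l=line(x,41.5,sat);g=ys[l<45];print(n,x,g.min() if len(g) else 0,g.max() if len(g) else 0, np.round(l[::3]).astype(int).tolist())
c=load('top7');f=c['frame'].astype(np.float32);sat=f.max(2)-f.min(2)
# cap blob: low saturation pixels in nest region
m=((sat<35)).astype(np.uint8); m2=np.zeros_like(m);p=proj(c,W(q,(21,-87,95))).round().astype(int)
m2[p[1]-9:p[1]+10,p[0]-6:p[0]+12]=1
yy,xx=np.nonzero(m*m2);print('blob',len(yy),xx.mean(),yy.mean(),rk(q,atz(c,xx.mean(),yy.mean(),.08)))
print(f.mean(2)[p[1]-9:p[1]+10,p[0]-12:p[0]+12].astype(int));print(sat[p[1]-9:p[1]+10,p[0]-12:p[0]+12].astype(int));print(p)
E
```

```text
top0 -5 -50 8 [121, 124, 117, 116, 113, 110, 110, 112, 116, 116, 14, 9, 10, 10, 10, 10, 10, 10, 10, 10, 68, 105, 105, 105]
top0 48 -52 8 [117, 122, 118, 115, 102, 100, 106, 120, 115, 112, 14, 10, 9, 10, 9, 10, 10, 11, 11, 10, 80, 107, 106, 106]
top7 -5 -64 -4 [122, 124, 117, 115, 103, 96, 103, 113, 6, 10, 10, 10, 10, 10, 10, 11, 10, 9, 91, 100, 105, 105, 105, 105]
top7 48 -64 -6 [117, 123, 119, 115, 101, 99, 106, 120, 9, 9, 9, 9, 10, 10, 10, 10, 10, 10, 96, 96, 106, 106, 106, 106]
blob 136 292.2720588235294 195.875 [ 20.38158527 -85.97018427]
[[235 239 238 236 227 122 122 118 109 112 115 114 121 122 120 122 123 123
  125 129 146 184 144  86]
 [234 236 235 232 212 123 123 117 109 113 114 115 122 122 120 122 123 124
  123 123 150 182  80  76]
 [233 236 235 229 183 122 116 101  90  92  94  99 108 119 120 121 124 125
  123 125 161 192  86  78]
 [233 235 235 227 167 113 104  93 100 105 106  92  83  94 106 119 124 124
  123 126 163 196 103  83]
 [233 234 235 224 138 119 148 132 137 139 147 129 114 113 131 115 121 124
  123 129 167 192 102  90]
 [232 234 235 227 139 146 155 143 138 146 158 
[... 2598 characters left out ...]
  30   3   3   3   3   3   2   3   2   3   4   3   3  25
  101 115  92  62  49  83]
 [ 10  10   8  19  39   7   2   0   2   2   2   2   2   3   4   2  11  50
  114 112  66  58  54  93]
 [ 10  10   9  32  49  24   6   2   2   2   2   1   2   2   4  18  27  78
  117 114  65  56  58  99]
 [ 10  10   8  51  58  47  26   7   2   3   2   1   3   3  25  65  64 102
  119 112  65  57  59 103]
 [  9  10   6  80  77  58  49  30  17  11   8   9  22  56  71  84 102 120
  119 112  63  53  61 104]
 [ 10  11   4 104 102  80  60  57  50  42  39  39  56  95  98 105 121 123
  116 107  60  48  64 104]
 [ 10   9   3 114 111 107  88  84  78  81  90  88  90 107 114 123 125 123
  115 104  58  46  67 106]]
[293 195]
```

```bash
python3 - <<'E'
from h import *
a,b=load('side0')['frame'],load('side7')['frame'];k=.64
for n,(x,y) in dict(egg=(353,487),garlic=(494,443),timer=(292,249),cork=(335,352),match=(467,346)).items():
    x,y=int(x*k),int(y*k);t=a[y-12:y+13,x-12:x+13];s=b[y-28:y+29,x-28:x+29];r=cv2.matchTemplate(s,t,cv2.TM_CCOEFF_NORMED);_,v,_,l=cv2.minMaxLoc(r);print(n,round(v,2),l[0]-16,l[1]-16)
# wing in side view: predicted centre/ends for screw=0
print(read_state()['contact_force']);hand_in()
E
```

```text
egg 1.0 0 0
garlic 1.0 0 0
timer 1.0 0 0
cork 1.0 0 0
match 1.0 0 0
[ 0.13166368 -0.30991709  0.91612516]
the job is handed in; nothing more can be done
```

I put the salt shaker in the round nest, brought the keeper plate up against it, tightened the thumbscrew, and handed the job in at about 21 s. I loosened the screw by about 1.2 rad and slid the keeper about 105 mm away before setting the shaker down. The robot reported no verdict.

What the last checks showed:
- **Shaker:** it stands upright in the nest, about 2–3 mm off the nest's axis. The arm met the floor at the expected height when I lowered it.
- **Keeper plate:** its edge is at rack y of about -65 mm and the shaker at about -86 to -88 mm. That puts the edge 21–23 mm from the shaker's axis, which is touching or nearly so.
- **Thumbscrew:** the torque rose to about 1.06 N m at the end of the turn, well above its 0.3 N m resistance, so it reached its stop.
- **Bystanders:** the egg cup, timer, garlic, cork and matchbox show no shift in the side image.
- **Robot:** the arm is clear of everything.

**Less certain:**
- **Plate position:** the top camera and the arm readings disagreed by 2–3 mm on where the plate was. Both values are within tolerance.
- **Final view:** I had reached the picture limit, so I checked the finished state by image measurements rather than by looking. I did not measure the wing's final angle in an image.

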